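# Bolt the spring gate and load the sample chute

## Task

Get the sample chute ready for the courier: draw the sprung gate at its foot shut, hold it there and slide its bolt fully home so that it stays shut by itself. Only then take the sample canister from its saddle, lay it gently on the chute bed, lying across the chute, and let go of it so that it comes to rest against the bolted gate. Leave the tube rack, the box of envelopes and the gel bottle where they are.

Things in the scene. Friction and masses are not known exactly. Their poses are not given: they have to be found in the camera images.
- chute: Fixed aluminium chute, place and yaw vary. Origin on the table (z = 0) below the middle of the shut gate; x points up the slope away from the gate, y along the shut gate from hinge to keeper. Bed: x = 8 to 199 mm, y = -77 to 77 mm between side walls 13 mm high; its height is 20 mm + 0.14 x (8 degrees down to the gate: round things roll to it). A lip, top 69 mm high, closes the upper end.
- keeper_slot (a point): The keeper, a dark fixed steel fork at the gate's free end, open at the top and towards the gate: cheeks at chute y = 96 to 126 mm, 88 mm high, the slot between them at chute x = -9 to +10 mm takes the bolt's end. This point: middle of the slot's mouth, 80 mm above the table, 186 mm from the hinge axis.
- gate (a joint): Gate angle, rad: 0 = shut on its stop, 1.2 = wide open, swung to the chute's -x, where its spring holds it at the start; opens counter-clockwise seen from above. Steel plate 6 mm thick, 16 to 167 mm from the hinge axis, 16 to 72 mm above the table. The spring pushes it open with 0.36 N m when open, 0.72 N m when shut (6 N at the knob); let go unbolted, it flies open. Bolted it rests at about 0.02.
- gate_hinge (a point): Point on the gate's upright hinge axis, 72 mm above the table, at chute x = 0, y = -90 mm. The post there is 10 mm thick and 92 mm high, with the coil spring round it.
- bolt (a joint): Travel of the bolt along the gate's top edge, m: 0 = drawn back to the hinge side (stop), 0.030 = fully home in the keeper (stop). Starts 0 to 3 mm out. A 10 mm square bar, top 85 mm above the table; drawn back, its end is 180 mm from the hinge axis. Out over 5 mm it hits the keeper from outside. It enters only with the gate held within 0.02 rad of shut. 2 N of friction keeps it where it is left.
- bolt_knob (a point): Centre of the top of the bolt's upright round black knob, 20 mm in diameter, 85 to 140 mm above the table; 115 mm from the hinge axis with the bolt drawn back, 145 mm with it home. Seized from above it serves both to swing the gate and to slide the bolt.
- canister: Loose sample canister: a smooth cylinder 48 mm in diameter and 120 mm long, white with a ribbed grey cap (same diameter) on its last 32 mm at +x; 0.17 to 0.35 kg. Origin at its centre, x along its axis. At the start it lies in the saddle with its centre 39 mm above the table. Laid on the bed against the shut gate, its centre is 25 mm from the middle of the gate and 48 mm above the table. It rolls easily.
- saddle: Fixed low steel saddle, 100 x 34 mm and 18 mm high, narrower than the canister that lies along it on two rubber rails. Origin on the table below its middle, x along it. It is to the left or to the right of the chute.
- tube_rack: Bystander: white rack 130 x 56 mm with ten capped tubes, 106 mm high, loose. Origin below its middle. Stands on the other side of the chute from the saddle.
- envelope_box: Bystander: open cardboard box with paper envelopes, 120 x 160 mm, 93 mm high, loose. Origin below its middle.
- gel_bottle: Bystander: clear bottle 68 mm in diameter, 160 mm high, loose. Origin below its middle.
Mind the look-alikes: they are no part of the job. What is shaped like the canister but black or yellow is not meant.

How it is judged:
On the way, in this order (a step that is already met when the one before it is completed fails the run):
1. the gate is drawn shut against its spring with the bolt still back (value of joint gate below 0.08 rad and value of joint bolt below 0.012 m), for 0.05 s.
2. the bolt is home in the keeper and the gate stays shut with the robot off it, the canister not yet on the chute (value of joint gate below 0.06 rad and value of joint bolt above 0.02 m and contact force between each of the arm, the fingers and gate below 0.1 N and horizontal distance between canister and chute above 0.2 m), for 0.2 s.
3. the canister lies across the chute against the bolted gate (value of joint gate below 0.06 rad and value of joint bolt above 0.02 m and x of canister in the frame of chute between 0 and 0.055 m and y of canister in the frame of chute between -0.03 and 0.03 m and z of canister in the frame of chute between 0.03 and 0.065 m and angle between the x axis of canister and the y axis of chute, either way round below 0.15 rad), for 0.2 s.
At the end, for the whole second after the job is handed in: Gate shut (under 0.06 rad), bolt out over 20 of 30 mm; canister released and at rest on the bed against it: centre 0 to 55 mm behind the gate's middle plane, within 30 mm of the chute's centre line, 30 to 65 mm above the table, axis within 0.15 rad of parallel to the shut gate (all of step 3 and linear speed of canister below 0.02 m/s and angular speed of canister below 0.6 rad/s and contact force between the fingers and canister below 0.1 N); the robot touches nothing.
It fails at once if the tube rack, the envelope box or the gel bottle is moved by more than 30 mm or tipped over (distance of any of tube_rack, envelope_box, gel_bottle from where it was at the start of the episode above 0.03 m or angle between any of tube_rack, envelope_box, gel_bottle's own z axis and vertical above 0.5 rad).
It fails at once if the canister is let fall: free in the air, touching nothing, with its centre over 85 mm above the table (height (world z) of canister above 0.085 m and contact force between canister and anything else below 0.02 N).
It fails at once if the canister is slammed onto the chute (over 100 N) (contact force between canister and chute above 100 N).
It also fails if it takes over 67 s, if anything falls off the work surface, if the arm or the gripper's body presses on something with over 40 N, if the wrist force passes 120 N, or if a joint passes its speed limit or range.

## Robot

A 7-joint arm with a two-finger parallel gripper is mounted at the origin on the work surface. World frame = base frame: x ahead of the robot, y to its left, z up, the work surface at z = 0. Lengths are in m, angles in rad, forces in N, time in s.
With the tool pointing down it reaches from about 0.35 to 0.9 m from the base axis. Payload 19.9 kg.
Tool frame: the origin (TCP) lies on the centre line of the jaws, within the pads' length; the fingertips stand 11 mm ahead of it and the grasp point (between the pads) lies 8 mm behind it (tips_ahead is the distance from the TCP to the fingertips, in m); y points along the fingers, z is the direction in which the jaws open and shut, and the axes are right-handed (so a half turn about y gives the same grasp; the last joint's range is limited). The gripper opens to 85 mm and grips with 20 to 120 N. Pads are 22 mm wide; open, the fingers measure 114 mm over their backs; the gripper's body (76 mm by 85 mm) begins 54 mm behind the grasp point. The pads swing forward as they close: fully open they stand 13 mm farther back than shut.
Start: joints at [1.266, 0.417, -0.01, 1.614, 0.005, 1.111, -0.053], TCP at [0.162, -0.604, 0.242] pointing down, gripper open.
Joint ranges: [-2.81, 2.81], [-0.39, 2.02], [-1.27, 1.25], [0.06, 2.57], [-1.19, 4.33], [0.19, 2], [-2.82, 2.82]. Speed limits (rad/s): [1.89, 1.89, 2.39, 2.39, 3.01, 3.01, 3.01].

## Interface

Orientations are given as a unit quaternion [x, y, z, w].
In Python, from bench import * gives the robot as it stands.
- The arm moves only by the shell command python3 -m pendant 'ROWS' [OPENING] [FORCE]. ROWS is a JSON object of lists of equal length, an entry for each row: "slide": the shift along the world's x, y, z in m, a list of three; "turn": the turn, a rotation vector about the world's x, y, z in rad, a list of three. A call has 1 to 8 rows; each row is the pose to reach, as a shift and turn from the pose measured when the call began; what a row does not reach only later rows make up. A row lasts 1/8 s, in which the tool goes at most 62.5 mm and 10.7 degrees, less where a joint would pass 70% of its speed; a pose out of reach is approached as far as the arm can. A call with a gripper value outside its range is refused whole. OPENING is the gripper command: -1 is shut, 1 is fully open, values between are in proportion, set as the call begins (- or left out, the last holds). The fingers move at their own pace and stop on an object; FORCE is the grip in N (left out, the last holds). Time passes only in rows, so rows that repeat a pose let the fingers close. It gives the time, the measured TCP pose, the force and the opening at its end, in the units of the state.
- sense(): the state, without advancing time (a new reading comes with each control period).
- get_image(name): name is "scene" or "top" or "wrist"; returns a dict with "frame" (384x512x3 uint8, red, green, blue), "depth" (384x512 float32, m along the optical axis (not along the pixel's ray), 0 where there is no reading), "K" (3x3 intrinsics, pixels), "rvec" (rotation vector, rad) and "tvec" (3), from world to camera coordinates, as OpenCV has them; the wrist camera has in their place "T_tool_cam" (4x4, takes a point from camera to tool coordinates, whose origin is the TCP and whose axes are the tool frame's). Camera axes: x right, y down, z forward; pixel columns grow to the right and rows downward; lengths in m; the calibration is good to about 2 mm. A picture is of the moment at which its call begins: read the wrist's pose just before it.
- finish_job(): hands the job in, once; it reports no verdict.
The state is a dict: "clock": time; "joint_pos": joint angles; "joint_vel": joint speeds; "effort": joint torques, N m; "tool_pos": TCP position; "tcp_rot": TCP orientation; "ft_force": force on the tool from outside, world axes, zero at the start; "ft_torque": the same for the moment, N m; "opening": finger opening in m.
Only numpy, scipy, OpenCV 4.12 (cv2) and the standard library are available. Lean on these libraries where they do the work, as an engineer would, in place of code of your own. Each camera call takes 0.05 s, during which the arm holds its last target. There are 200 camera calls.

## Working session

There is one attempt and no reset: what is moved stays moved. The work goes in short steps, Python scripts to look and compute and a shell command to move; the robot and the scene stay as the last step left them, time stands still between calls to the robot, and variables do not carry over. Pictures are saved under pics/ and viewed, about 8 in all and at most 12, crops included, and the job is handed in when it is done.

```bash
mkdir -p pics; ls; python3 - <<'E'
from bench import *
import cv2,numpy as np
s=sense();print({k:np.round(v,3).tolist() for k,v in s.items()})
for n in("scene","top"):
    d=get_image(n);np.savez(f"pics/{n}0.npz",**d)
    cv2.imwrite(f"pics/{n}0.png",cv2.resize(d["frame"][:,:,::-1],(800,600),interpolation=cv2.INTER_CUBIC))
    print(n,d["K"],d["rvec"],d["tvec"])
E
```

```text
pics
{'clock': 0.0, 'joint_pos': [1.267, 0.418, -0.01, 1.614, 0.005, 1.111, -0.053], 'joint_vel': [0.0, 0.0, -0.001, 0.001, 0.002, -0.0, -0.001], 'effort': [-0.0, -86.444, 0.679, -43.49, 0.019, 0.007, -0.0], 'tool_pos': [0.162, -0.603, 0.242], 'tcp_rot': [-0.093, 0.701, -0.701, 0.093], 'ft_force': [-0.141, -0.14, -0.537], 'ft_torque': [0.033, -0.067, -0.032], 'opening': 0.085}
scene [[472.29936098   0.         256.43110103]
 [  0.         472.29936098 187.83824692]
 [  0.           0.           1.        ]] [ 1.9066361   1.77279382 -0.59514041] [ 0.01332376 -0.35461155  1.64980709]
top [[432.01677446   0.         251.41239379]
 [  0.         432.01677446 187.77941816]
 [  0.           0.           1.        ]] [ 2.15531477 -2.20169895  0.09549328] [-0.07561053  0.50273041  1.38887751]
```

View pics/top0.png

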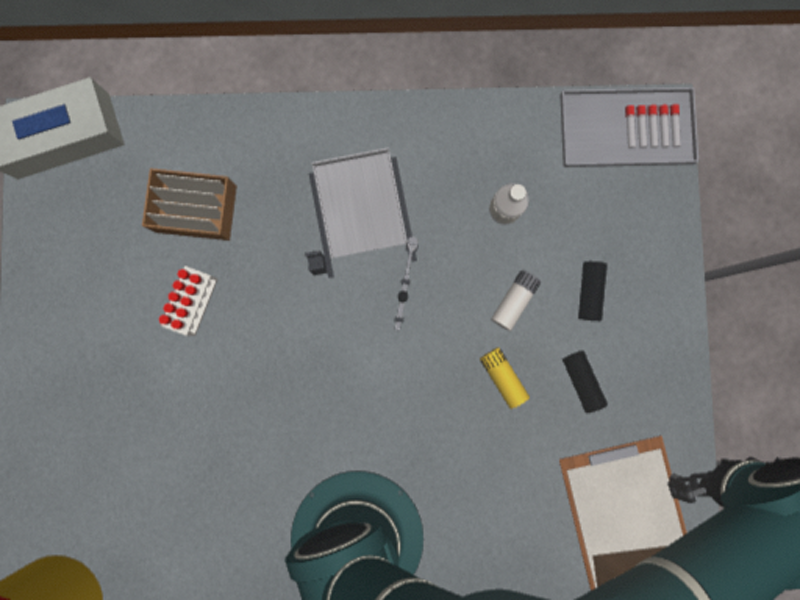

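View pics/scene0.png

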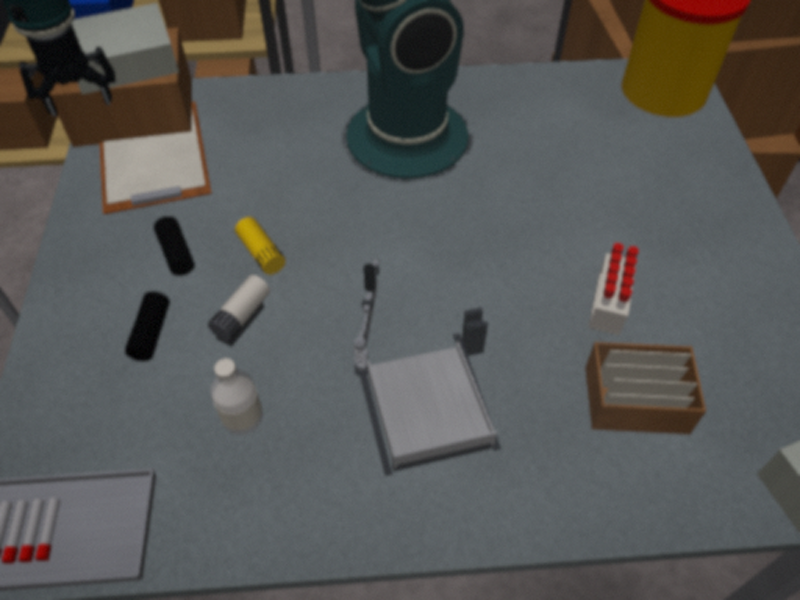

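The top view shows the hinge near (412,244), the keeper near (318,262), the knob near (403,297) and the white canister near (517,300) with its cap end at (528,280). I'll enlarge the chute for precise clicks.

```bash
python3 - <<'E'
import cv2,numpy as np
t=np.load("pics/top0.npz");s=np.load("pics/scene0.npz")
a=cv2.resize(t["frame"][92:216,192:276,::-1],None,fx=4.8,fy=4.8,interpolation=cv2.INTER_CUBIC)
b=cv2.resize(s["frame"][160:304,220:324,::-1],None,fx=3.75,fy=3.75,interpolation=cv2.INTER_CUBIC)
print(a.shape,b.shape)
c=np.zeros((600,800,3),np.uint8);c[:a.shape[0],:a.shape[1]]=a;c[:b.shape[0],410:410+b.shape[1]]=b[:,:390]
cv2.imwrite("pics/crop1.png",c)
E
```

```text
(595, 403, 3) (540, 390, 3)
```

View pics/crop1.png

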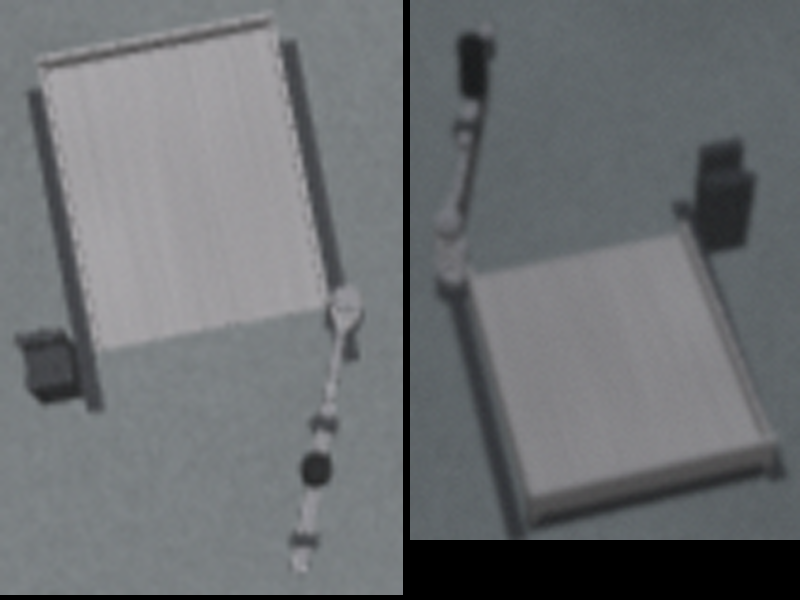

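The crop gives me the hinge post top (345,302), knob (317,468), bolt end (298,570), bed corners and lip corners. I'll fit the chute pose from both views and take the canister from depth.

```bash
cat > h.py <<'E'
import numpy as np,cv2
from scipy.spatial.transform import Rotation as R
from scipy.optimize import least_squares
def proj(d,P): return cv2.projectPoints(np.array(P,float),d["rvec"],d["tvec"],d["K"],None)[0][:,0]
def cloud(d):
    z=d["depth"];v,u=np.indices(z.shape);K=d["K"]
    c=np.stack([(u-K[0,2])/K[0,0]*z,(v-K[1,2])/K[1,1]*z,z],-1)
    return (c-d["tvec"].ravel())@cv2.Rodrigues(d["rvec"])[0]
def rot(a): return np.array([[np.cos(a),-np.sin(a)],[np.sin(a),np.cos(a)]])
E
python3 - <<'E'
from h import *
t=np.load("pics/top0.npz");s=np.load("pics/scene0.npz")
tp=lambda u,v:((u+.5)/4.8-.5+192,(v+.5)/4.8-.5+92)
sp=lambda u,v:((u-410+.5)/3.75-.5+220,(v+.5)/3.75-.5+160)
# chute-frame points, pixel
L=[(t,(0,-.09,.092),tp(345,302)),(t,(.008,.077,.022),tp(102,350)),(t,(.008,-.077,.022),tp(325,308)),
(t,(.202,.077,.069),tp(40,62)),(t,(.202,-.077,.069),tp(272,17)),
(s,(.008,-.077,.025),sp(470,275)),(s,(.008,.077,.025),sp(683,236)),(s,(.203,-.077,.069),sp(530,497)),(s,(.203,.077,.069),sp(773,440)),
(s,(0,-.09,.092),sp(449,216))]
def W(p,P): return np.r_[rot(p[2])@np.array(P[:2])+p[:2],P[2]]
def f(p): return np.concatenate([proj(d,[W(p,P)])[0]-q for d,P,q in L])
best=min((least_squares(f,[.6,0,a],loss="soft_l1") for a in(0,.2,-.2,1.5,3)),key=lambda r:r.cost)
p=best.x;print("chute",p,best.cost);print(f(p).reshape(-1,2).round(1))
print("hinge",W(p,(0,-.09,.092)),"keeper",W(p,(0,.096,.08)))
def ray(d,q,z):
    Rm=cv2.Rodrigues(d["rvec"])[0];o=-Rm.T@d["tvec"].ravel();K=d["K"]
    v=Rm.T@np.linalg.solve(K,[*q,1]);return o+v*(z-o[2])/v[2]
k1=ray(t,tp(317,467),.14);k2=ray(s,sp(473,38),.14);b=ray(t,tp(298,571),.085)
print("cam",ray(t,(0,0),0),"knob",k1,k2,"boltend",b)
h=W(p,(0,-.09,.092))
for q in(k1,k2,b):
    l=rot(-p[2])@(q[:2]-h[:2]);print("rel hinge",np.hypot(*l),"angle",np.arctan2(-l[0],l[1]))
# canister
for d,n in((t,"top"),(s,"scene")):
    c=cloud(d);g=ray(t,(517/1.5625-.2,300/1.5625-.2),.06)
    m=(np.hypot(*(c[...,:2]-g[:2]).transpose(2,0,1))<.09)&(c[...,2]>.045)&(c[...,2]<.075)&(d["depth"]>0)
    P=c[m];r=cv2.minAreaRect(P[:,:2].astype(np.float32));print(n,m.sum(),r,P[:,2].max(),np.median(P[:,2]))
    x=P[:,:2]-P[:,:2].mean(0);w,V=np.linalg.eigh(x.T@x);print("axis",V[:,1],"cap side: dark mean", [d["frame"][m][(x@V[:,1])*sg>.04].mean() for sg in(1,-1)],P[:,:2].mean(0))
E
```

```text
chute [ 0.58577362 -0.03758741  0.16464469] 4.575914500819948
[[ 0.1 -0.7]
 [-0.4 -0.3]
 [-0.7 -0.1]
 [ 0.5 -1.2]
 [-0.6 -0.5]
 [ 0.4 -0.6]
 [-0.9 -1.6]
 [ 1.1 -0.8]
 [-1.2  0.4]
 [-0.5 -0.2]]
hinge [ 0.60052479 -0.12637031  0.092     ] keeper [0.57003905 0.05711435 0.08      ]
cam [1.1696068  0.76471612 0.        ] knob [ 0.48710603 -0.10450303  0.14      ] [ 0.48515145 -0.10151316  0.14      ] boltend [ 0.42446813 -0.09165378  0.085     ]
rel hinge 0.11550754043641176 angle 1.215687453088164
rel hinge 0.11802070131772643 angle 1.1939456719208414
rel hinge 0.17944687997829403 angle 1.2114598877507707
top 544 ((0.4816647469997406, -0.3375993072986603), (0.04703410342335701, 0.12093587219715118), 56.18903350830078) 0.07089350392243945 0.05924770138330107
axis [-0.83298656  0.55329323] cap side: dark mean [np.float64(178.40501792114696), np.float64(88.76702508960574)] [ 0.4814919  -0.33633503]
scene 621 ((0.4817277789115906, -0.33553043007850647), (0.04727882519364357, 0.12216795980930328), 56.469120025634766) 0.06808322396658578 0.05892918446914664
axis [-0.82542052  0.56451835] cap side: dark mean [np.float64(145.7669616519174), np.float64(53.46666666666667)] [ 0.4878413  -0.33406561]
```

```bash
python3 - <<'E'
from bench import *
from h import *
s=sense();M=R.from_quat(s["tcp_rot"]).as_matrix();print(M.round(3))
z=M[:,2];print("jaw deg",np.degrees(np.arctan2(z[1],z[0])),s["tool_pos"])
d=get_image("wrist");print(d["T_tool_cam"].round(3))
h=np.array([.6005,-.1264]);yaw=.165
for a in(1.2,1.0,.8,.6,.4,.2,0,-.02):
    k=h+rot(yaw)@(.1165*np.array([-np.sin(a),np.cos(a)]));print(a,k.round(4))
k=h+rot(yaw)@np.array([0,.147]);print("home",k)
E
```

```text
[[-0.966 -0.     0.26 ]
 [-0.26   0.001 -0.966]
 [ 0.    -1.    -0.001]]
jaw deg -74.94182467474063 [ 0.16227383 -0.6032556   0.24170279]
[[ 0.     0.958  0.287 -0.074]
 [ 0.001 -0.287  0.958 -0.131]
 [ 1.    -0.    -0.001 -0.   ]
 [ 0.     0.     0.     1.   ]]
1.2 [ 0.4865 -0.1026]
1.0 [ 0.4935 -0.0804]
0.8 [ 0.5047 -0.0601]
0.6 [ 0.5198 -0.0424]
0.4 [ 0.5381 -0.028 ]
0.2 [ 0.5589 -0.0176]
0 [ 0.5814 -0.0115]
-0.02 [ 0.5837 -0.0111]
home [0.57635491 0.0186035 ]
```

```bash
python3 -m pendant '{"slide":[[0.03,0.03,0],[0.06,0.07,0],[0.09,0.11,0],[0.12,0.15,0],[0.15,0.19,0],[0.18,0.23,0],[0.21,0.27,0],[0.24,0.31,0]],"turn":[[0,0,0.17],[0,0,0.34],[0,0,0.51],[0,0,0.68],[0,0,0.85],[0,0,1.02],[0,0,1.19],[0,0,1.36]]}' 1 40; python3 -c "
from bench import *;from h import *
s=sense();z=R.from_quat(s['tcp_rot']).as_matrix()[:,2];print(s['tool_pos'],np.degrees(np.arctan2(z[1],z[0])),s['joint_pos'])"
```

```text
clock: 1.15
tool_pos: [0.403, -0.2919, 0.2419]
tcp_rot: [0.514, -0.486, 0.485, -0.514]
ft_force: [0.7, 0.4, 0.7]
opening: 0.0855
[ 0.40297986 -0.29189007  0.24186079] 3.295342946286827 [ 0.94606883  0.21436295 -0.43288753  1.91247881  0.10471399  1.03708368
  0.52597023]
```

```bash
python3 -m pendant '{"slide":[[0.01,0.03,0],[0.03,0.06,0],[0.05,0.09,0],[0.06,0.12,0],[0.07,0.15,0],[0.08,0.17,0],[0.083,0.188,0],[0.083,0.188,0]],"turn":[[0,0,0.17],[0,0,0.34],[0,0,0.51],[0,0,0.68],[0,0,0.85],[0,0,1.02],[0,0,1.19],[0,0,1.3]]}' 1; cat >> h.py <<'E'
def st():
    from bench import sense
    s=sense();z=R.from_quat(s['tcp_rot']).as_matrix()[:,2];print("pos",s['tool_pos'].round(4) if hasattr(s['tool_pos'],'round') else s['tool_pos'],"jaw",round(np.degrees(np.arctan2(z[1],z[0])),1),"q",np.round(s['joint_pos'],2),"F",np.round(s['ft_force'],1),"op",s['opening'],"t",s['clock']);return s
def wcam(s,d):
    M=np.eye(4);M[:3,:3]=R.from_quat(s["tcp_rot"]).as_matrix();M[:3,3]=s["tool_pos"];M=M@d["T_tool_cam"]
    Rc=M[:3,:3].T;return dict(K=d["K"],rvec=cv2.Rodrigues(Rc)[0],tvec=-Rc@M[:3,3],depth=d["depth"],frame=d["frame"])
def ray(d,q,z):
    Rm=cv2.Rodrigues(d["rvec"])[0];o=-Rm.T@d["tvec"].ravel()
    v=Rm.T@np.linalg.solve(d["K"],[*q,1]);return o+v*(z-o[2])/v[2]
E
python3 - <<'E'
from bench import *;from h import *
s=st();d=wcam(s,get_image("wrist"));np.savez("pics/w1.npz",**d)
im=cv2.resize(d["frame"][:,:,::-1],(768,576)).copy();cv2.imwrite("pics/w1.png",im)
print(proj(d,[[.4865,-.103,.14],[.6005,-.1264,.092]])*1.5)
E
```

```text
clock: 2.15
tool_pos: [0.4861, -0.1025, 0.2418]
tcp_rot: [0.704, -0.073, 0.073, -0.703]
ft_force: [-0.0, 0.3, 0.3]
opening: 0.0853
pos [ 0.4861 -0.1025  0.2418] jaw 78.2 q [ 0.79  0.26 -0.75  1.91  0.2   1.05  1.33] F [-0.   0.3  0.3] op 0.08525591128749455 t 2.15
[[379.16291326 296.47593957]
 [380.44794808 448.80192009]]
```

View pics/w1.png

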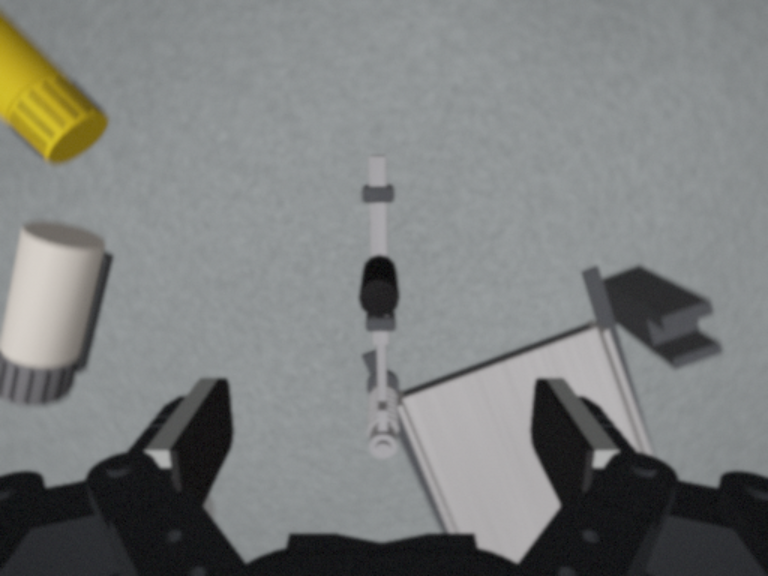

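The wrist view confirms it: the knob top is at (379,297) against a predicted (379,296), and the hinge post at (382,445) against (380,449). I'll descend and grip.

```bash
python3 -m pendant '{"slide":[[0,0,-0.04],[0,0,-0.08],[0,0,-0.11],[0,0,-0.13],[0,0,-0.13]],"turn":[[0,0,0],[0,0,0],[0,0,0],[0,0,0],[0,0,0]]}' 1; python3 -m pendant '{"slide":[[0,0,0],[0,0,0],[0,0,0],[0,0,0],[0,0,0],[0,0,0]],"turn":[[0,0,0],[0,0,0],[0,0,0],[0,0,0],[0,0,0],[0,0,0]]}' -1 40;python3 -c "
from h import *;st()"
```

```text
clock: 2.82
tool_pos: [0.4852, -0.1032, 0.1107]
tcp_rot: [0.704, -0.073, 0.071, -0.703]
ft_force: [-0.8, -0.2, -0.0]
opening: 0.0852
clock: 3.58
tool_pos: [0.4854, -0.1034, 0.1111]
tcp_rot: [0.704, -0.073, 0.071, -0.703]
ft_force: [-2.4, -1.0, 6.1]
opening: 0.0189
pos [ 0.4854 -0.1034  0.1111] jaw 78.3 q [ 0.7   0.45 -0.66  2.02  0.38  0.8   1.18] F [-2.4 -1.   6.1] op 0.018880555551051947 t 3.575
```

```bash
python3 -m pendant '{"slide":[[0.004,0.0121,0],[0.0081,0.023,0],[0.0132,0.0334,0],[0.0193,0.0433,0],[0.0264,0.0526,0],[0.0344,0.061,0],[0.0432,0.0687,0],[0.0527,0.0754,0]],"turn":[[0,0,-0.1],[0,0,-0.2],[0,0,-0.3],[0,0,-0.4],[0,0,-0.5],[0,0,-0.6],[0,0,-0.7],[0,0,-0.8]]}' -1;python3 -c "
from h import *;s=st();l=rot(-.165)@(s['tool_pos'][:2]-np.array([.6005,-.1264]));print(np.hypot(*l),np.arctan2(-l[0],l[1]))"
```

```text
clock: 4.58
tool_pos: [0.5378, -0.0282, 0.1112]
tcp_rot: [0.619, -0.342, 0.341, -0.619]
ft_force: [-3.4, -4.5, 2.8]
opening: 0.019
pos [ 0.5378 -0.0282  0.1112] jaw 32.2 q [ 0.38  0.48 -0.48  1.92  0.29  0.81  0.31] F [-3.4 -4.5  2.8] op 0.019047312632810582 t 4.575
0.11650312012706618 0.4029469267499963
```

```bash
python3 -m pendant '{"slide":[[0.0105,0.0059,0],[0.0211,0.0106,0],[0.0322,0.0142,0],[0.038,0.0156,0],[0.0436,0.0167,0],[0.0436,0.0167,0],[0.0436,0.0167,0]],"turn":[[0,0,-0.1],[0,0,-0.2],[0,0,-0.3],[0,0,-0.35],[0,0,-0.4],[0,0,-0.4],[0,0,-0.4]]}' -1;python3 - <<'E'
from bench import *;from h import *
s=st();l=rot(-.165)@(s['tool_pos'][:2]-np.array([.6005,-.1264]));print(np.hypot(*l),np.arctan2(-l[0],l[1]))
t=get_image("top")
a=cv2.resize(t["frame"][120:240,180:300,::-1],None,fx=5,fy=5,interpolation=cv2.INTER_CUBIC);cv2.imwrite("pics/t2.png",a)
E
```

```text
clock: 5.45
tool_pos: [0.5807, -0.0115, 0.1112]
tcp_rot: [0.54, -0.459, 0.456, -0.538]
ft_force: [-6.0, 0.6, 4.9]
opening: 0.0192
pos [ 0.5807 -0.0115  0.1112] jaw 9.3 q [ 0.26  0.53 -0.38  1.82  0.25  0.85 -0.07] F [-6.   0.6  4.9] op 0.01915656350577503 t 5.45
0.1165580587968855 0.005301999129688091
```

View pics/t2.png

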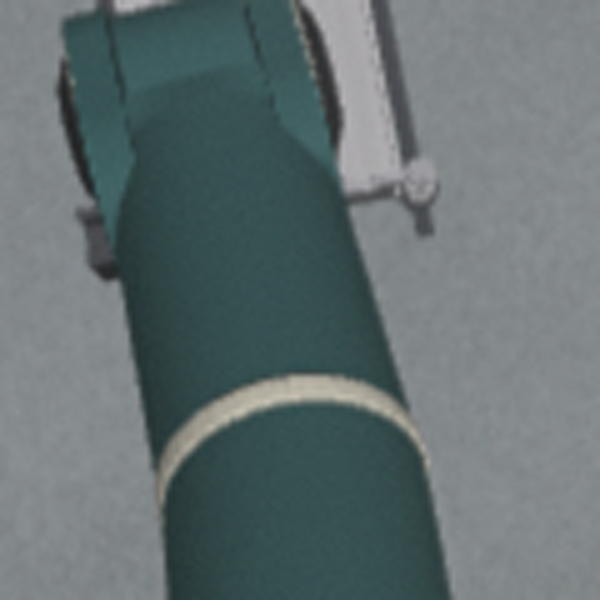

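The arm hides most of the gate, but the gate is drawn to the foot of the chute, close to shut. The 6 N reading is about what the spring alone gives, so I'll press slightly until the stop is felt.

```bash
python3 -m pendant '{"slide":[[0.001,0.0002,0],[0.002,0.0003,0],[0.003,0.0005,0],[0.003,0.0005,0]],"turn":[[0,0,0],[0,0,0],[0,0,0],[0,0,0]]}' -1;python3 -c "
from h import *;s=st();l=rot(-.165)@(s['tool_pos'][:2]-np.array([.6005,-.1264]));print(l)"
```

```text
clock: 6.0
tool_pos: [0.5816, -0.0113, 0.111]
tcp_rot: [0.541, -0.46, 0.455, -0.537]
ft_force: [-19.3, -2.2, 13.8]
opening: 0.0191
pos [ 0.5816 -0.0113  0.111 ] jaw 9.3 q [ 0.26  0.53 -0.38  1.81  0.25  0.85 -0.07] F [-19.3  -2.2  13.8] op 0.01907972947327694 t 6.0
[0.00023436 0.11661738]
```

The stop is reached: force rose to 19 N and the pose held. Now I'll slide the bolt while keeping the press.

```bash
python3 -m pendant '{"slide":[[0.0019,0.0003,0],[0.0012,0.0043,0],[0.0006,0.008,0],[-0.0001,0.012,0],[-0.0008,0.016,0],[-0.0015,0.02,0],[-0.0021,0.024,0],[-0.0026,0.027,0]],"turn":[[0,0,0],[0,0,0],[0,0,0],[0,0,0],[0,0,0],[0,0,0],[0,0,0],[0,0,0]]}' -1;python3 -c "
from h import *;s=st();l=rot(-.165)@(s['tool_pos'][:2]-np.array([.6005,-.1264]));print(l,rot(-.165)@s['ft_force'][:2])"
```

```text
clock: 7.0
tool_pos: [0.5771, 0.015, 0.111]
tcp_rot: [0.542, -0.461, 0.455, -0.536]
ft_force: [-19.0, -5.0, 13.6]
opening: 0.019
pos [0.5771 0.015  0.111 ] jaw 9.3 q [ 0.22  0.53 -0.38  1.82  0.25  0.86 -0.12] F [-19.   -5.   13.6] op 0.01895322621024114 t 7.0
[0.00018206 0.14327998] [-19.5798165   -1.79359482]
```

```bash
python3 -m pendant '{"slide":[[0.0015,0.001,0],[0.0012,0.0025,0],[0.0009,0.004,0],[0.0007,0.005,0],[0.0007,0.005,0]],"turn":[[0,0,0],[0,0,0],[0,0,0],[0,0,0],[0,0,0]]}' -1;python3 -c "
from h import *;s=st();l=rot(-.165)@(s['tool_pos'][:2]-np.array([.6005,-.1264]));print(l,rot(-.165)@s['ft_force'][:2])"
```

```text
clock: 7.62
tool_pos: [0.5765, 0.0183, 0.111]
tcp_rot: [0.543, -0.462, 0.455, -0.534]
ft_force: [-15.0, -9.4, 12.4]
opening: 0.019
pos [0.5765 0.0183 0.111 ] jaw 9.2 q [ 0.21  0.53 -0.38  1.82  0.25  0.86 -0.13] F [-15.   -9.4  12.4] op 0.018979931568695325 t 7.625
[6.92658197e-05 1.46672377e-01] [-16.36870062  -6.79487744]
```

Force of 6.8 N along the bolt means it is at its stop. I'll open and lift clear.

```bash
python3 -m pendant '{"slide":[[0,0,0],[0,0,0],[0,0,0],[0,0,0.04],[0,0,0.08],[0,0,0.11],[-0.01,-0.04,0.13],[-0.03,-0.08,0.13]],"turn":[[0,0,0],[0,0,0],[0,0,0],[0,0,0],[0,0,0],[0,0,0],[0,0,0.1],[0,0,0.25]]}' 1;python3 - <<'E'
from bench import *;from h import *
s=st();d=wcam(s,get_image("wrist"));np.savez("pics/w2.npz",**d)
cv2.imwrite("pics/w2.png",cv2.resize(d["frame"][:,:,::-1],(768,576)))
y=.165
print(proj(d,[[*(np.array([.6005,-.1264])+rot(y)@np.array([-r*np.sin(a),r*np.cos(a)])),z] for r,z,a in((.145,.14,.02),(.115,.14,1.2),(.210,.085,.02))])*1.5)
E
```

```text
clock: 8.62
tool_pos: [0.5471, -0.0623, 0.2425]
tcp_rot: [0.597, -0.388, 0.384, -0.588]
ft_force: [-0.2, 0.1, -0.1]
opening: 0.0856
pos [ 0.5471 -0.0623  0.2425] jaw 23.8 q [ 0.42  0.32 -0.45  1.78  0.16  1.09  0.33] F [-0.2  0.1 -0.1] op 0.08562194526477279 t 8.625
[[508.1796748  166.02786701]
 [237.97687148 321.63397176]
 [521.90576845  33.06860503]]
```

View pics/w2.png

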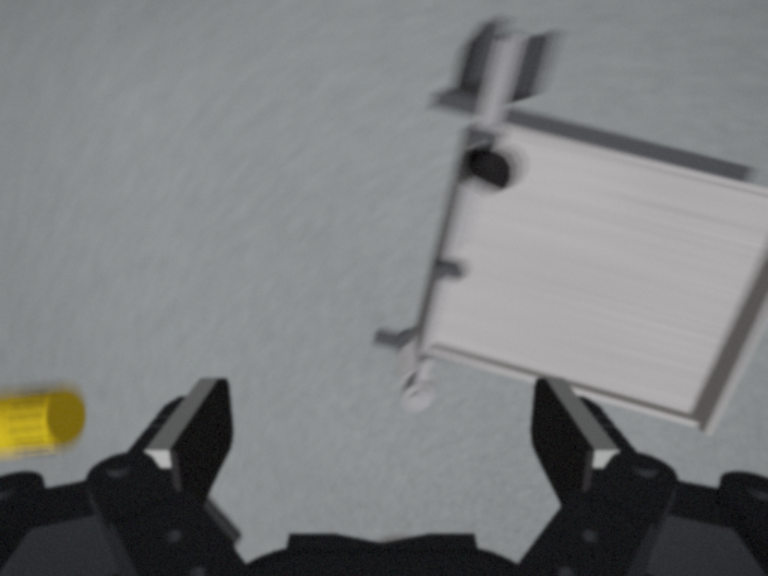

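The bolt spans the keeper fork at (505,60) and the gate stands shut with the knob at (490,168). Now I'll move above the canister.

```bash
python3 -m pendant '{"slide":[[-0.01,-0.045,0],[-0.02,-0.09,0],[-0.03,-0.135,0],[-0.045,-0.18,0],[-0.055,-0.23,0],[-0.0654,-0.2742,0],[-0.0654,-0.2742,0],[-0.0654,-0.2742,0]],"turn":[[0,0,0.1],[0,0,0.2],[0,0,0.3],[0,0,0.4],[0,0,0.5],[0,0,0.567],[0,0,0.567],[0,0,0.567]]}' 1;python3 - <<'E'
from bench import *;from h import *
s=st();d=wcam(s,get_image("wrist"));np.savez("pics/w3.npz",**d)
c=cloud(d);g=np.array([.4817,-.3365])
m=(np.hypot(*(c[...,:2]-g).transpose(2,0,1))<.09)&(c[...,2]>.045)&(c[...,2]<.075)&(d["depth"]>0)
P=c[m];print(m.sum(),cv2.minAreaRect(P[:,:2].astype(np.float32)),P[:,2].max())
cv2.imwrite("pics/w3.png",cv2.resize(d["frame"][:,:,::-1],(768,576)))
print(proj(d,[[*(g+sg*.06*np.array([-.829,.559])),.039] for sg in(1,-1)])*1.5)
t=get_image("top");np.savez("pics/t3.npz",**t)
# knob height points in the top depth: bolted check
c=cloud(t);m=(c[...,2]>.115)&(c[...,2]<.16)&(np.hypot(c[...,0]-.575,c[...,1]-.018)<.05);print("knob",np.median(c[m],0),m.sum())
E
```

```text
clock: 9.68
tool_pos: [0.4792, -0.3418, 0.2414]
tcp_rot: [0.683, -0.204, 0.202, -0.672]
ft_force: [-0.6, 1.4, -0.2]
opening: 0.0854
pos [ 0.4792 -0.3418  0.2414] jaw 56.7 q [ 0.88  0.38 -0.41  1.7   0.18  1.1   1.4 ] F [-0.6  1.4 -0.2] op 0.08544445873253857 t 9.675
5844 ((0.4804641902446747, -0.33665797114372253), (0.04618275910615921, 0.12012646347284317), 56.22762680053711) 0.06505516722849507
[[395.10042666 156.28416997]
 [391.86437706 333.10318905]]
knob [0.57325134 0.01534792 0.13908416] 39
```

View pics/w3.png

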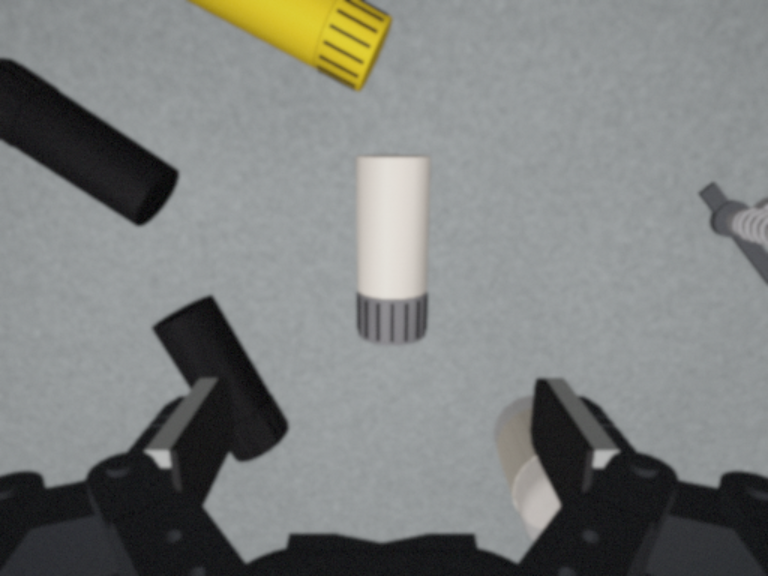

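The white canister is centred between the jaws at (392,250), and both black ones and the yellow one are clear of the finger footprints. I'll descend and grip.

```bash
python3 -m pendant '{"slide":[[0.0018,0.0052,-0.04],[0.0018,0.0052,-0.09],[0.0018,0.0052,-0.135],[0.0018,0.0052,-0.17],[0.0018,0.0052,-0.19],[0.0018,0.0052,-0.199],[0.0018,0.0052,-0.199]],"turn":[[0,0,0],[0,0,0],[0,0,0],[0,0,0],[0,0,0],[0,0,0],[0,0,0]]}' 1; python3 -c "
from h import *;st()"
```

```text
clock: 10.65
tool_pos: [0.4817, -0.336, 0.043]
tcp_rot: [0.683, -0.203, 0.202, -0.672]
ft_force: [0.1, -0.2, -0.1]
opening: 0.0854
pos [ 0.4817 -0.336   0.043 ] jaw 56.7 q [ 0.81  0.63 -0.33  1.83  0.32  0.73  1.28] F [ 0.1 -0.2 -0.1] op 0.08537387819545518 t 10.65
```

```bash
python3 -m pendant '{"slide":[[0,0,0],[0,0,0],[0,0,0],[0,0,0],[0,0,0]],"turn":[[0,0,0],[0,0,0],[0,0,0],[0,0,0],[0,0,0]]}' -1 40; python3 -c "
from h import *;st()"
```

```text
clock: 11.28
tool_pos: [0.4819, -0.337, 0.044]
tcp_rot: [0.684, -0.203, 0.202, -0.671]
ft_force: [-2.5, -2.6, 7.6]
opening: 0.0466
pos [ 0.4819 -0.337   0.044 ] jaw 56.7 q [ 0.81  0.63 -0.33  1.83  0.32  0.73  1.28] F [-2.5 -2.6  7.6] op 0.04658156122148596 t 11.275
```

```bash
python3 -m pendant '{"slide":[[0,0,0],[0,0,0.02],[0,0,0.05],[0,0,0.08],[0,0,0.105],[0,0.02,0.11],[0,0.05,0.11],[0.01,0.08,0.11]],"turn":[[0,0,0],[0,0,0],[0,0,0],[0,0,0],[0,0,0],[0,0,-0.05],[0,0,-0.15],[0,0,-0.25]]}' -1 60; python3 - <<'E'
from bench import *;from h import *
st();t=get_image("top");c=cloud(t);m=(c[...,2]>.11)&(np.hypot(c[...,0]-.66,c[...,1]+.33)<.1);print("bottle",np.median(c[m],0),m.sum())
E
```

```text
clock: 12.28
tool_pos: [0.4917, -0.2563, 0.1555]
tcp_rot: [0.653, -0.287, 0.286, -0.64]
ft_force: [1.3, -0.3, -1.3]
opening: 0.0459
pos [ 0.4917 -0.2563  0.1555] jaw 42.2 q [ 0.71  0.42 -0.36  1.86  0.21  0.9   0.98] F [ 1.3 -0.3 -1.3] op 0.045860545001384784 t 12.275
bottle [ 0.67374892 -0.3224014   0.12553177] 243
```

```bash
python3 -m pendant '{"slide":[[0.015,0.03,0],[0.035,0.07,0],[0.06,0.105,0],[0.085,0.14,0],[0.11,0.175,0],[0.135,0.205,0],[0.161,0.23,0],[0.161,0.23,0]],"turn":[[0,0,-0.08],[0,0,-0.16],[0,0,-0.24],[0,0,-0.32],[0,0,-0.4],[0,0,-0.48],[0,0,-0.572],[0,0,-0.572]]}' -1; python3 - <<'E'
from bench import *;from h import *
s=st();l=rot(-.165)@(s['tool_pos'][:2]-np.array([.5858,-.0376]));print("chute xy",l)
d=wcam(s,get_image("wrist"))
cv2.imwrite("pics/w4.png",cv2.resize(d["frame"][:,:,::-1],(768,576)))
E
```

```text
clock: 13.32
tool_pos: [0.6558, -0.0185, 0.1567]
tcp_rot: [0.544, -0.459, 0.455, -0.535]
ft_force: [-0.4, -0.7, -2.7]
opening: 0.0456
pos [ 0.6558 -0.0185  0.1567] jaw 9.5 q [ 0.18  0.58 -0.29  1.59  0.19  1.02  0.  ] F [-0.4 -0.7 -2.7] op 0.045641944021704434 t 13.325
chute xy [0.07218504 0.00730119]
```

View pics/w4.png

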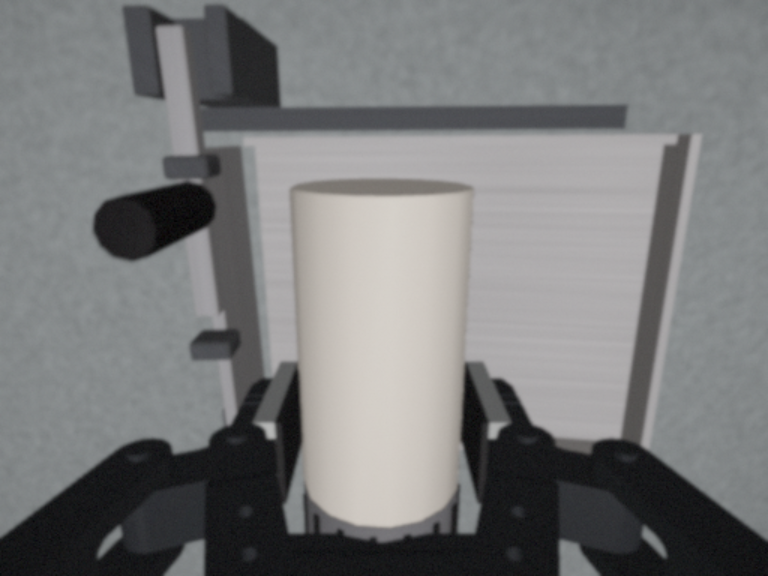

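The canister is held level, parallel to the gate and over the bed, and the bolt is clearly in the keeper slot at (180,70). I'll lower it in steps.

```bash
python3 -m pendant '{"slide":[[-0.0029,-0.0079,-0.02],[-0.0029,-0.0079,-0.04],[-0.0029,-0.0079,-0.06],[-0.0029,-0.0079,-0.075],[-0.0029,-0.0079,-0.085],[-0.0029,-0.0079,-0.09],[-0.0029,-0.0079,-0.093],[-0.0029,-0.0079,-0.093]],"turn":[[0,0,0],[0,0,0],[0,0,0],[0,0,0],[0,0,0],[0,0,0],[0,0,0],[0,0,0]]}' -1; python3 -c "
from h import *;s=st();print(rot(-.165)@(s['tool_pos'][:2]-np.array([.5858,-.0376])))"
```

```text
clock: 14.38
tool_pos: [0.6522, -0.0283, 0.0637]
tcp_rot: [0.545, -0.459, 0.455, -0.535]
ft_force: [-0.1, 0.8, -2.4]
opening: 0.0454
pos [ 0.6522 -0.0283  0.0637] jaw 9.5 q [ 0.18  0.69 -0.26  1.64  0.23  0.85 -0.01] F [-0.1  0.8 -2.4] op 0.04541564915355653 t 14.375
[ 0.06703836 -0.0017413 ]
```

```bash
python3 -m pendant '{"slide":[[0,0,-0.001],[0,0,-0.002],[0,0,-0.003],[0,0,-0.004]],"turn":[[0,0,0],[0,0,0],[0,0,0],[0,0,0]]}' -1; python3 -c "
from h import *;s=st();print(rot(-.165)@(s['tool_pos'][:2]-np.array([.5858,-.0376])))"
```

```text
clock: 14.88
tool_pos: [0.6522, -0.0283, 0.0596]
tcp_rot: [0.545, -0.459, 0.455, -0.535]
ft_force: [-0.1, 1.3, -2.3]
opening: 0.046
pos [ 0.6522 -0.0283  0.0596] jaw 9.5 q [ 0.18  0.69 -0.26  1.64  0.23  0.85 -0.02] F [-0.1  1.3 -2.3] op 0.0459786585708565 t 14.875
[ 0.0670466  -0.00172334]
```

```bash
python3 -m pendant '{"slide":[[0,0,-0.0005],[0,0,-0.001],[0,0,-0.0015],[0,0,-0.002],[0,0,-0.0025]],"turn":[[0,0,0],[0,0,0],[0,0,0],[0,0,0],[0,0,0]]}' -1; python3 -c "
from h import *;s=st()"
```

```text
clock: 15.5
tool_pos: [0.6523, -0.0283, 0.0579]
tcp_rot: [0.545, -0.459, 0.455, -0.535]
ft_force: [-8.3, 0.0, 16.6]
opening: 0.0455
pos [ 0.6523 -0.0283  0.0579] jaw 9.5 q [ 0.18  0.7  -0.26  1.64  0.23  0.85 -0.02] F [-8.3  0.  16.6] op 0.04551810645934471 t 15.5
```

Contact is felt at about 17 N. I'll open a little so the canister rests on the gate-side finger, then ease down the slope.

```bash
python3 -m pendant '{"slide":[[0,0,0],[0,0,0],[0,0,0.001],[-0.003,-0.0005,0.001],[-0.006,-0.001,0.001],[-0.009,-0.0015,0.001],[-0.012,-0.002,0.001],[-0.012,-0.002,0.001]],"turn":[[0,0,0],[0,0,0],[0,0,0],[0,0,0],[0,0,0],[0,0,0],[0,0,0],[0,0,0]]}' 0.4 20; python3 -c "
from h import *;s=st()"
```

```text
clock: 16.5
tool_pos: [0.64, -0.0304, 0.059]
tcp_rot: [0.545, -0.459, 0.455, -0.535]
ft_force: [-2.4, -1.2, 2.0]
opening: 0.0599
pos [ 0.64   -0.0304  0.059 ] jaw 9.5 q [ 0.19  0.68 -0.26  1.68  0.23  0.83 -0.02] F [-2.4 -1.2  2. ] op 0.05987952492323173 t 16.5
```

Lift straight up slowly, then retreat.

```bash
python3 -m pendant '{"slide":[[0,0,0.005],[0,0,0.012],[0,0,0.02],[0,0,0.03],[0,0,0.05],[0,0,0.08],[0,0,0.12],[0,0,0.16]],"turn":[[0,0,0],[0,0,0],[0,0,0],[0,0,0],[0,0,0],[0,0,0],[0,0,0],[0,0,0]]}' 0.4; python3 -m pendant '{"slide":[[0,-0.05,0.02],[0,-0.1,0.02],[-0.05,-0.14,0.02],[-0.1,-0.18,0.02],[-0.15,-0.22,0.02],[-0.18,-0.26,0.02],[-0.18,-0.26,0.02],[-0.18,-0.26,0.02]],"turn":[[0,0,0],[0,0,0],[0,0,0],[0,0,0],[0,0,0],[0,0,0],[0,0,0],[0,0,0]]}' 0.4; python3 - <<'E'
from bench import *;from h import *
st();t=get_image("top");s=get_image("scene")
a=cv2.resize(t["frame"][92:216,192:276,::-1],None,fx=4.8,fy=4.8,interpolation=cv2.INTER_CUBIC)
b=cv2.resize(s["frame"][160:304,220:324,::-1],None,fx=3.75,fy=3.75,interpolation=cv2.INTER_CUBIC)
c=np.zeros((600,800,3),np.uint8);c[:a.shape[0],:a.shape[1]]=a;c[:b.shape[0],410:410+b.shape[1]]=b
cv2.imwrite("pics/end.png",c)
C=cloud(t);q=(C[...,:2]-[.5858,-.0376])@rot(.165)
m=(abs(q[...,1])<.08)&(q[...,0]>.008)&(q[...,0]<.1)&(C[...,2]>.055)
P=q[m];print("canister in chute",cv2.minAreaRect(P.astype(np.float32)),C[m][:,2].max(),len(P))
print(proj(t,[[*(np.array([.5858,-.0376])+rot(.165)@np.array([.025,y])),.048] for y in(-.06,.06)]))
E
```

```text
clock: 17.5
tool_pos: [0.6399, -0.0303, 0.2216]
tcp_rot: [0.545, -0.459, 0.455, -0.535]
ft_force: [0.9, -0.9, -0.1]
opening: 0.0596
clock: 18.5
tool_pos: [0.4603, -0.29, 0.2425]
tcp_rot: [0.544, -0.458, 0.456, -0.535]
ft_force: [1.1, 0.8, -0.6]
opening: 0.0601
pos [ 0.4603 -0.29    0.2425] jaw 9.5 q [ 0.68  0.28 -0.22  1.81  0.08  1.07  0.6 ] F [ 1.1  0.8 -0.6] op 0.06005965458067948 t 18.5
canister in chute ((0.02816663309931755, -0.0006754249334335327), (0.04055134207010269, 0.11972535401582718), 0.9687354564666748) 0.08012500801226766 438
[[252.6099358  150.21469517]
 [216.02139344 157.02933029]]
```

View pics/end.png

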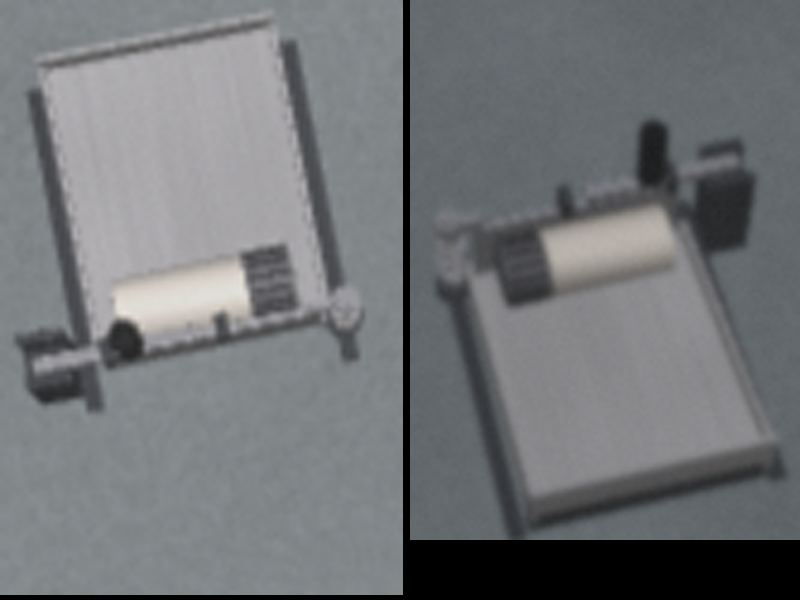

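The canister lies against the bolted gate, from (115,300) to (295,275) in the crop. Its centre is within 1 mm of the centre line and its axis about 1 degree off. The bolt is through the keeper. Handing in.

```bash
python3 -c "
from bench import *;print(finish_job())"
```

```text
the job is handed in; nothing more can be done
None
```

The job is done and handed in at about 18.5 s on the robot's clock; no verdict was reported. I gripped the bolt knob and swung the gate to its stop, where the force rose to about 19 N. Keeping that press on, I slid the bolt about 30 mm, until the force along it rose to about 7 N at its stop, then let go. After that I took the white canister from its saddle, laid it across the bed and eased it down to the gate.

**Last checks:**
- **Gate and bolt:** both camera views show the gate shut and the bolt through the keeper with the robot clear.
- **Canister:** top depth puts its centre about 28 mm behind the gate, within 1 mm of the centre line and about 1° off parallel. I had no direct reading of its speed at rest. The 80 mm highest point in that measurement was above the 72 mm expected, probably because the region also took in part of the bolt or knob.
- **Bystanders:** I did not re-measure the rack, the box or the bottle. The planned paths kept the arm and canister clear of all three.

No checks failed.

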